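Load the inspection tray and bring it into the camera's focus

TASK

Set all the loose belt pulleys and shaft collars upright on the floor of the parts tray on the loading shelf, none on top of another, and crank the lift's handwheel until the stage's pointer is at the broad transfer mark, so that the stage is level with the shelf. Then push the tray, without lifting it, across the gap until it is home against the stage's end stop, not letting it tip or sag into the gap. Finally crank the stage down until its pointer is at the brass focus flag, with every part still upright on the tray floor, and leave the other tools alone.

Things in the scene. Friction and masses are not known exactly. Their poses are not given: they have to be found in the camera images.
- tray_mid (a point): open white parts tray, outside 110 x 170 x 25 mm, walls 3 mm, floor 3 mm (inside 104 x 164 mm), 0.12 to 0.2 kg; it starts on the loading shelf between the shelf's side fences. This point is the tray's centre, 12.5 mm above its underside; x along the short side, y along the long side (the way it travels; -y to the lift's stage), z up
- shelf_top (a point): loading shelf: fixed aluminium plate, 140 mm across (x) and 210 mm along (y), on four legs, its top 105 mm above the bench; two side fences 10 mm high, 120 mm apart, guide the tray; both ends are open. This point is the centre of its top; -y points along the shelf to the lift's stage, x is across it, z up
- seat (a point): where tray_mid lies when the tray is home on the lift's stage: 12.5 mm above the stage's top, midway between the stage's fences, tray's front wall against the black end stop (14 mm high). The stage is an aluminium plate 140 mm wide in line with the loading shelf, with fences like the shelf's, flared at the mouth. Axes as shelf_top's; it goes up and down with the stage
- stage_mouth (a point): middle of the stage's edge towards the loading shelf, at the height of its top, 95 mm in +y of seat; a lead-in lip slopes down from here by 4 mm over 12 mm in +y. Between this edge and the shelf's edge is an open gap of 40 to 55 mm
- wheel_axis (a point): black handwheel, 92 mm diameter, lying flat on top of the lift's column beyond the stage's far end; this point is on its vertical axis, as high as the crank handle's middle (222 mm above the bench), 23 mm above the rim. Clockwise from above raises the stage, anticlockwise lowers it, 20 mm a full turn; it needs 1 to 4 N at the handle and stays where it is left
- handle_mid (a point): upright black crank handle on the handwheel, 18 mm diameter, 42 mm high, 36 mm from the wheel's axis; it revolves freely on its pin, so a gripper holding it need not turn with the wheel. This point is its middle, 21 mm below its top and 23 mm above the wheel's rim
- pointer (a point): tip of the black pointer blade on the lift's carriage, at the scale on the column's side towards the robot; it moves up and down with the stage and is exactly as high as the stage's top
- transfer_mark (a point): fixed broad black line across the upper part of the scale; when the pointer is level with it (same z) the stage's top is level with the loading shelf (0.5 mm lower, 104.5 mm above the bench)
- focus_flag (a point): brass flag clipped to the scale, 20 to 42 mm below the transfer mark; its thin blade, at this point, marks the height at which the pointer must stand for the inspection camera to be in focus. It is stiff and stays where it was set. (The camera is fixed on a stand 265 mm high, 245 to 260 mm from seat in +x, its lens 170 mm from seat)
- pulley_1_mid (a point): white toothed belt pulley with two flanges, 25 mm across, 21 mm high, standing on its flat underside on the bench left of the loading shelf (may be absent); this point is its centre, half-way up (10.5 mm above its underside); z up along its axis
- pulley_2_mid (a point): white toothed belt pulley with two flanges, 25 mm across, 21 mm high, standing on its flat underside on the bench left of the loading shelf (may be absent); this point is its centre, half-way up (10.5 mm above its underside); z up along its axis
- pulley_3_mid (a point): white toothed belt pulley with two flanges, 25 mm across, 21 mm high, standing on its flat underside on the bench left of the loading shelf (may be absent); this point is its centre, half-way up (10.5 mm above its underside); z up along its axis
- collar_1_mid (a point): steel shaft collar (plain ring with an 11 mm bore), 28 mm diameter, 16 mm high, lying flat on the bench left of the loading shelf (may be absent); this point is its centre, 8 mm above its underside; z up along its axis
- collar_2_mid (a point): steel shaft collar (plain ring with an 11 mm bore), 28 mm diameter, 16 mm high, lying flat on the bench left of the loading shelf (may be absent); this point is its centre, 8 mm above its underside; z up along its axis
- caliper_mid (a point): bystander: digital caliper, 57 x 196 x 12 mm, lying on the bench in front of the lift; its middle
- screwdriver_1_mid (a point): bystander: red-handled screwdriver, 181 mm long, lying on the bench in front of the loading shelf; its middle
- tape_electrical_mid (a point): bystander: small black roll of electrical tape, 53 mm across, 19 mm high, lying on the bench in front of the handwheel column; its middle

How it is judged:
By the outcome, as a careful person would: the job done as asked, in the order asked, and still so for the second after the job is handed in, with the robot touching nothing.
Of pulley_1, pulley_2, pulley_3, collar_1, collar_2 only 3 to 5 are there at a start; the rules pass over those that are not, and their reading is None.
At some moment in a run one of pulley_1, pulley_2, pulley_3 may be knocked a few centimetres aside while the robot is not near it.
It also fails if it takes over 210 s, if anything falls off the work surface, if the arm or the gripper's body presses on something with over 40 N, if the wrist force passes 120 N, or if a joint passes its speed limit or range.

ROBOT

A 6-joint arm with a two-finger parallel gripper is mounted at the origin on a cart in front of the work surface, level with it; the furniture and walls round the work are solid. World frame = base frame: x ahead of the robot, y to its left, z up, the work surface at z = 0. Lengths are in m, angles in rad, forces in N, time in s.
With the tool pointing down it reaches from about 0.325 to 0.9 m from the base axis. Payload 6.1 kg.
Tool frame: the origin (TCP) lies midway between the tips of the shut fingers; the grasp point (between the pads) lies 19 mm behind it (bot.pinch_z is the distance from the TCP to the grasp point, in m); z points along the fingers, y is the line along which they close (so a half turn about z gives the same grasp; the last joint's range is limited). The gripper opens to 85 mm and grips with 20 to 120 N. Pads are 22 mm wide; open, the fingers measure 114 mm over their backs; the gripper's body (76 mm by 85 mm) begins 54 mm behind the grasp point. The pads swing forward as they close: fully open they stand 13 mm farther back than shut.
Start: joints at [-1.398, 0.22, 1.526, -0, 1.395, -0.126], TCP at [0.184, -0.597, 0.231] pointing down, gripper open.
Joint ranges: [-2.98, 2.98], [-0.91, 2.08], [0.09, 2.57], [-1.24, 4.39], [0.2, 2.65], [-2.68, 2.68]. Speed limits (rad/s): [2.57, 2.57, 3.01, 3.14, 3.14, 3.14].

INTERFACE

Orientations are given as a unit quaternion [w, x, y, z].
In Python, from bench import observe, eyes, order, bot gives the robot as it stands. The module is installed in compiled form; this text tells all that it offers.
- The arm moves only by the shell command python3 -m inch 'ROWS'. ROWS is JSON, a list of rows, each a list of 7 numbers: the shift along the tool's x, y, z in cm, then the turn, a rotation vector about the tool's x, y, z in rad, then the closure, from 0 (fully open) to 1 (shut). A call has 1 to 10 rows; each row is the pose to reach, as a shift and turn from the pose commanded when the call began, along the tool's axes at that moment; what a row does not reach only later rows make up. A row lasts 1/8 s, in which the tool goes at most 62.5 mm and 10.7 degrees, less where a joint would pass 70% of its speed; a pose out of reach is approached as far as the arm can. A call with a gripper value outside its range is refused whole. The fingers move at their own pace and stop on an object; the grip force is fixed at half the most. Time passes only in rows, so rows that repeat a pose let the fingers close. It gives the time, the measured TCP pose, the force, the opening and the grip force at its end, in the units of the state.
- observe(): the state, without advancing time (a new reading comes with each control period).
- eyes.snapshot(name): name is "scene" or "top" or "wrist"; returns (picture, depth): 400x640x3 uint8, red, green, blue; 400x640 float32, m along the optical axis (not along the pixel's ray), 0 where there is no reading.
- eyes.get_calibration(name): a dict with "vfov" (degrees; the focal length in pixels is half the picture's height over the tangent of half this angle, whatever the lens; pixels are square), "cx", "cy" (the principal point, pixels), "rvec" (rotation vector, rad) and "tvec" (3), from world to camera coordinates, as OpenCV has them. Camera axes: x right, y down, z forward; pixel columns grow to the right and rows downward; lengths in m; the calibration is good to about 2 mm. A picture is of the moment at which its call begins: read the wrist's pose just before it. get_calibration takes no time and is no camera call; for the wrist camera it gives the pose at the moment of the call.
- order.job_done(): hands the job in; it is judged then, once.
The state is a dict: "time": time; "qpos": joint angles; "qd": joint speeds; "joint_efforts": joint torques, N m; "tcp_pos": TCP position; "ee_rot": TCP orientation; "force": force on the tool from outside, world axes, zero at the start; "torque": the same for the moment, N m; "finger_gap": finger opening in m; "finger_force": force on a finger pad.
Only numpy, scipy, OpenCV 4.12 (cv2) and the standard library are available. Lean on these libraries where they do the work, as an engineer would, in place of code of your own. Each camera call takes 0.05 s, during which the arm holds its last target. There are 200 camera calls.

## Working session

There is one attempt and no reset: what is moved stays moved. The work goes in short steps, Python scripts to look and compute and a shell command to move; the robot and the scene stay as the last step left them, time stands still between calls to the robot, and variables do not carry over. Pictures are saved under pics/ and viewed, at most 14 in all, crops included, and the job is handed in when it is done.

```bash
mkdir -p pics
cat > h.py <<'E'
import numpy as np, cv2
from bench import observe, eyes, order, bot
from scipy.spatial.transform import Rotation as R
def cal(n):
    c=eyes.get_calibration(n); f=200/np.tan(np.radians(c['vfov'])/2)
    return f,c['cx'],c['cy'],R.from_rotvec(np.ravel(c['rvec'])).as_matrix(),np.ravel(c['tvec'])
def snap(n,save=None):
    k=cal(n); p,d=eyes.snapshot(n)
    if save: cv2.imwrite('pics/'+save,p[:,:,::-1])
    return p,d,k
def world(d,k):
    f,cx,cy,M,t=k; v,u=np.mgrid[:400,:640]
    P=np.stack([(u-cx)/f*d,(v-cy)/f*d,d],-1)
    return (P-t)@M
def ray(k,u,v,z):
    f,cx,cy,M,t=k; o=-M.T@t; r=M.T@np.array([(u-cx)/f,(v-cy)/f,1]); return o+r*(z-o[2])/r[2]
def proj(k,X):
    f,cx,cy,M,t=k; p=M@np.array(X)+t; return p[:2]/p[2]*f+[cx,cy]
def tool(target):  # shift in tool axes (cm)
    s=observe(); q=s['ee_rot']; M=R.from_quat([q[1],q[2],q[3],q[0]]).as_matrix()
    return M.T@(np.array(target)-s['tcp_pos'])*100
E
python3 - <<'E'
from h import *
s=observe(); print({k:np.round(v,3) for k,v in s.items()}, bot.pinch_z)
for n in ['scene','top','wrist']:
    p,d,k=snap(n,n+'0.png'); print(n,k[:3],-k[3].T@k[4],k[3][2]); np.savez(n+'0.npz',p=p,d=d)
E
```

```text
{'time': np.float64(0.0), 'qpos': array([-1.398,  0.221,  1.528, -0.   ,  1.395, -0.126]), 'qd': array([-0.   , -0.   , -0.002,  0.001, -0.   , -0.   ]), 'joint_efforts': array([-1.0000e-03, -4.9689e+01, -3.8940e+01, -0.0000e+00,  1.1000e-02,
       -0.0000e+00]), 'tcp_pos': array([ 0.184, -0.597,  0.23 ]), 'ee_rot': array([-0.001,  0.989,  0.149, -0.   ]), 'force': array([ 0.21 ,  0.066, -0.117]), 'torque': array([ 0.027, -0.   ,  0.007]), 'finger_force': np.float64(0.0), 'finger_gap': np.float64(0.086)} 0.0187
scene (np.float64(394.37544703268503), 317.8080194187019, 197.0285874039769) [-0.27599631  0.55644286  0.7659039 ] [ 0.67909755 -0.46611811 -0.56706298]
top (np.float64(384.596810223388), 318.50310682735056, 195.64162348214762) [0.42547502 0.03412159 1.17581828] [ 0.03562433  0.00752163 -0.99933695]
wrist (np.float64(314.5585140338452), 322.79042872544346, 200.72787319276898) [ 0.25907447 -0.57452932  0.37227057] [-0.29115453 -0.08766904 -0.95265061]
```

View pics/scene0.png

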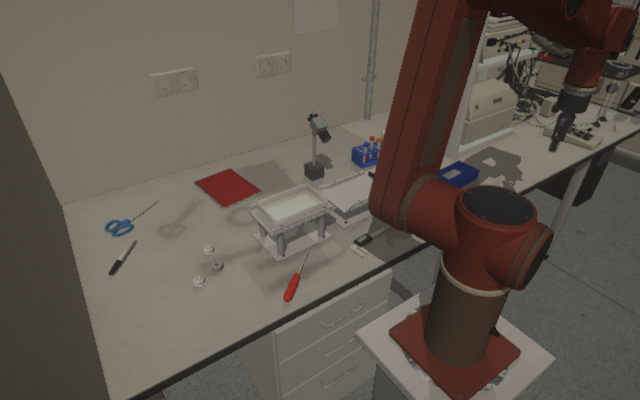

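View pics/top0.png

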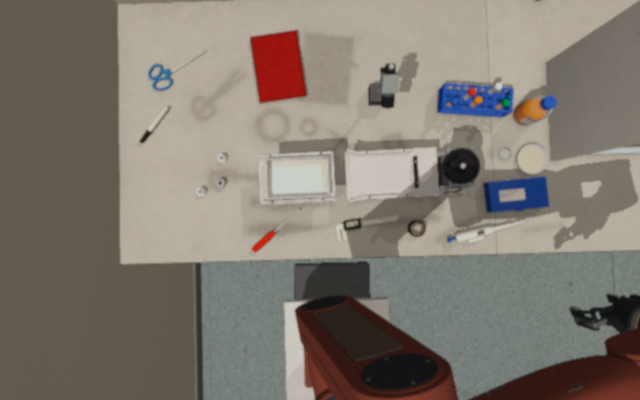

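The scene view shows two white pulleys, at (209,250) and (199,281), and a collar at (217,265). In the top view the parts are at (222,158), (201,191) and (221,183), the tray at (300,177), the stage at (393,173), the wheel at (461,167) and the camera stand at (387,88).

Run:
```python
from h import *
z=np.load('top0.npz'); p,d=z['p'],z['d']; k=cal('top'); W=world(d,k)
def st(n,u0,u1,v0,v1,zl,zh):
    w=W[v0:v1,u0:u1].reshape(-1,3); w=w[(w[:,2]>zl)&(w[:,2]<zh)]
    if len(w): print(n,len(w),'mean',w.mean(0).round(4),'min',np.percentile(w,2,0).round(4),'max',np.percentile(w,98,0).round(4), 'mid',((np.percentile(w,1,0)+np.percentile(w,99,0))/2).round(4))
st('bench',180,200,210,240,-1,1)
st('p1',212,232,148,168,.01,.05); st('p2',191,211,182,201,.01,.05); st('c1',213,231,173,193,.009,.05)
st('shelf',250,340,140,215,.095,.118);st('tray rim',255,340,145,205,.118,.15)
st('stage',345,440,145,200,.04,.2)
st('wheel',435,485,140,195,.185,.212);st('handle',435,485,140,195,.225,.26)
# profile of z along stage row
for v in (160,173,185): print(v,[(u,tuple(W[v,u].round(3))) for u in range(255,480,12)])
big=lambda im,u0,u1,v0,v1,s:cv2.resize(im[v0:v1,u0:u1,::-1],None,fx=s,fy=s,interpolation=cv2.INTER_CUBIC)
cv2.imwrite('pics/tc.png',big(p,245,490,135,215,3.2))
s=np.load('scene0.npz')['p']
cv2.imwrite('pics/sc.png',big(s,190,390,120,300,3))
```

```text
bench 597 mean [ 0.3903  0.4403 -0.0005] min [ 0.3463  0.4106 -0.005 ] max [0.4345 0.4695 0.0044] mid [ 0.3904  0.44   -0.0006]
p1 52 mean [0.5914 0.3352 0.0167] min [0.5805 0.3247 0.0102] max [0.6019 0.3476 0.023 ] mid [0.5911 0.3362 0.0168]
p2 49 mean [0.49   0.4012 0.0159] min [0.4791 0.39   0.0111] max [0.5005 0.4132 0.0213] mid [0.4898 0.4019 0.0162]
c1 68 mean [0.5144 0.3403 0.0154] min [0.5014 0.3281 0.0098] max [0.5259 0.3525 0.0195] mid [0.5142 0.3402 0.0146]
shelf 3431 mean [0.5157 0.1022 0.1083] min [0.4492 0.0017 0.1023] max [0.5825 0.2035 0.1164] mid [0.5159 0.1024 0.1093]
tray rim 310 mean [0.519  0.1036 0.1277] min [0.4531 0.0147 0.1182] max [0.581  0.1835 0.1336] mid [0.5177 0.0993 0.1262]
stage 4530 mean [ 0.5228 -0.1698  0.0769] min [ 0.4555 -0.2983  0.0713] max [ 0.5893 -0.0425  0.0891] mid [ 0.5227 -0.1705  0.0806]
wheel 1001 mean [ 0.5258 -0.3246  0.198 ] min [ 0.4845 -0.365   0.1919] max [ 0.568  -0.2801  0.2064] mid [ 0.526  -0.3226  0.1988]
handle 60 mean [ 0.5276 -0.2853  0.24  ] min [ 0.5199 -0.2951  0.226 ] max [ 0.5362 -0.2784  0.2456] mid [ 0.5281 -0.2869
[... 3101 characters left out ...]
t64(-0.051), np.float64(0.075))), (363, (np.float64(0.491), np.float64(-0.086), np.float64(0.077))), (375, (np.float64(0.49), np.float64(-0.12), np.float64(0.078))), (387, (np.float64(0.49), np.float64(-0.155), np.float64(0.074))), (399, (np.float64(0.489), np.float64(-0.189), np.float64(0.076))), (411, (np.float64(0.488), np.float64(-0.223), np.float64(0.076))), (423, (np.float64(0.487), np.float64(-0.257), np.float64(0.075))), (435, (np.float64(0.486), np.float64(-0.291), np.float64(0.075))), (447, (np.float64(0.485), np.float64(-0.325), np.float64(0.076))), (459, (np.float64(0.478), np.float64(-0.321), np.float64(0.184))), (471, (np.float64(0.477), np.float64(-0.354), np.float64(0.179)))]
```

View pics/tc.png

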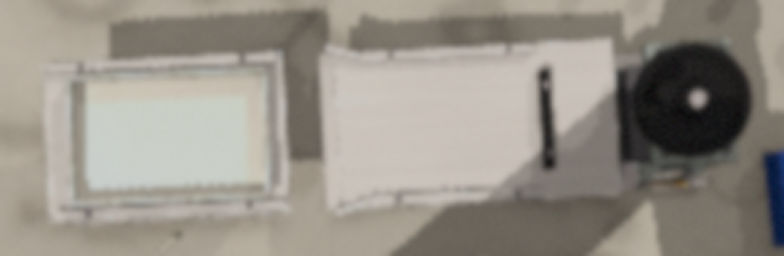

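View pics/wrist0.png

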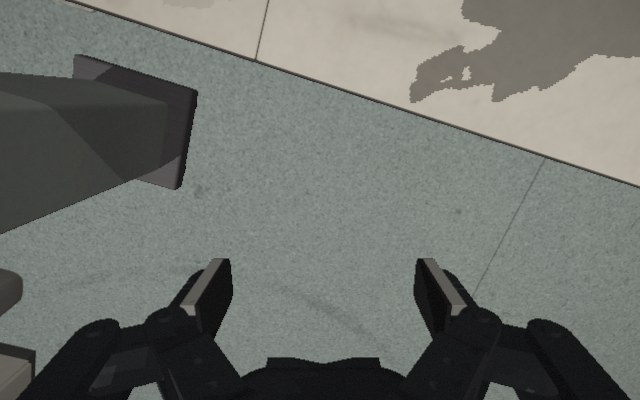

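The stage stands at z≈0.075, so it needs about 29.5 mm of lift, or 1.48 turns clockwise. The handle is at (0.527,-0.286), on the +y side of the axis. Two pulleys and one collar are present. I start with the collar.

```bash
python3 -c "
from h import *
for t in [(.33,-.4,.3),(.42,-.15,.3),(.48,.15,.3),(.514,.34,.12)]: print(tool(t).round(1))"
```

```text
[ 19.8 -14.5  -6.9]
[ 35.7 -35.8  -6.9]
[ 50.3 -62.7  -6.9]
[ 59.1 -79.8  11.2]
```

```bash
python3 -m inch '[[0,0,-7,0,0,0.15,0],[5,-3.5,-7,0,0,0.3,0],[10,-7,-7,0,0,0.3,0],[15,-11,-7,0,0,0.3,0],[19.8,-14.5,-7,0,0,0.3,0],[23,-19,-7,0,0,0.3,0],[26,-23,-7,0,0,0.3,0],[29,-27,-7,0,0,0.3,0],[32,-31,-7,0,0,0.3,0],[35.7,-35.8,-7,0,0,0.3,0]]' && python3 -c "
from h import *
for t in [(.48,.15,.3),(.514,.34,.30),(.514,.34,.12)]: print(tool(t).round(1))"
```

```text
time: 1.4
tcp_pos: [0.4199, -0.1487, 0.3012]
ee_rot: [0.0, 1.0, -0.001, 0.0]
force: [0.9, -0.8, 0.9]
finger_gap: 0.0855
finger_force: 0.0
[  5.9 -29.9   0.1]
[  9.3 -48.9   0.1]
[  9.3 -48.9  18.1]
```

```bash
python3 -m inch '[[1,-6,0,0,0,0,0],[2,-12,0,0,0,0,0],[3,-18,0,0,0,0,0],[4,-24,0,0,0,0,0],[5,-30,0,0,0,0,0.3],[6.2,-35,0,0,0,0,0.45],[7.4,-40,0,0,0,0,0.45],[8.5,-45,0,0,0,0,0.45],[9.3,-48.9,4,0,0,0,0.45],[9.3,-48.9,10,0,0,0,0.45]]'
python3 - <<'E'
from h import *
p,d,k=snap('wrist','w1.png')
W=world(d,k)
for n,(x,y) in dict(p1=(.591,.336),p2=(.49,.402),c=(.514,.34)).items():
    print(n,proj(k,(x,y,.02)))
    m=(abs(W[...,0]-x)<.03)&(abs(W[...,1]-y)<.03)&(W[...,2]>.012)&(W[...,2]<.03)&(d>0)
    w=W[m]; 
    if len(w): print(len(w),w.max(0).round(4),((np.percentile(w,1,0)+np.percentile(w,99,0))/2).round(4))
print(observe()['finger_gap'])
E
```

```text
time: 2.65
tcp_pos: [0.5146, 0.3423, 0.2019]
ee_rot: [-0.001, 1.0, 0.001, 0.002]
force: [-0.1, -1.3, -0.2]
finger_gap: 0.0467
finger_force: 0.0
p1 [329.41831098 103.42777246]
443 [0.6047 0.3494 0.022 ] [0.5927 0.3373 0.017 ]
p2 [267.6540138  201.08070256]
356 [0.5042 0.4152 0.022 ] [0.4918 0.4031 0.0169]
c [325.06484861 179.5930072 ]
445 [0.5305 0.3562 0.0173] [0.5165 0.3422 0.0148]
0.046945300708133686
```

View pics/w1.png

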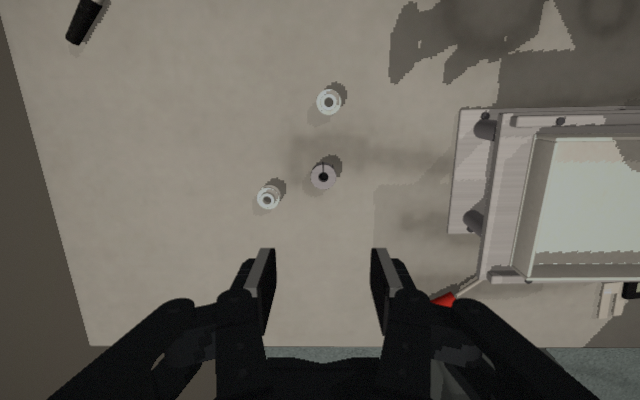

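The wrist view confirms the layout: collar at (323,177), pulleys at (329,102) and (267,198). Positions agree with the top view to within 2 mm. Descending on the collar.

```bash
python3 -m inch '[[0.1,0.1,6,0,0,0,0.45],[0.1,0.1,12,0,0,0,0.45],[0.1,0.1,17,0,0,0,0.45],[0.1,0.1,19.9,0,0,0,0.45],[0.1,0.1,19.9,0,0,0,0.45],[0.1,0.1,19.9,0,0,0,0.8],[0.1,0.1,19.9,0,0,0,0.9],[0.1,0.1,19.9,0,0,0,0.9],[0.1,0.1,19.9,0,0,0,0.9],[0.1,0.1,16,0,0,0,0.9]]' && python3 -c "
from h import *
for t in [(.515,.34,.2),(.485,.10,.2),(.485,.10,.112)]: print(tool(t).round(1))"
```

```text
time: 3.95
tcp_pos: [0.5114, 0.3363, 0.0383]
ee_rot: [0.002, 1.0, -0.001, -0.003]
force: [0.4, -0.2, -0.4]
finger_gap: 0.0249
finger_force: 59.1
[  0.3  -0.3 -16.2]
[ -2.7  23.7 -16.1]
[-2.7 23.7 -7.3]
```

```bash
python3 -m inch '[[0,0,-6,0,0,0,0.9],[0,0,-12,0,0,0,0.9],[0,0,-12,0,0,0,0.9],[0,0,-12,0,0,0,0.9]]'
python3 - <<'E'
from h import *
print(observe()['qpos'].round(3))
p,d,k=snap('wrist','w2.png'); cv2.imwrite('pics/w2.png',cv2.resize(p[150:400,180:460,::-1],None,fx=2,fy=2))
E
```

```text
time: 4.45
tcp_pos: [0.514, 0.3377, 0.161]
ee_rot: [0.0, 1.0, -0.001, -0.0]
force: [-0.2, -0.6, -1.5]
finger_gap: 0.025
finger_force: 59.1
[0.453 0.254 1.622 0.    1.266 2.025]
```

View pics/w2.png

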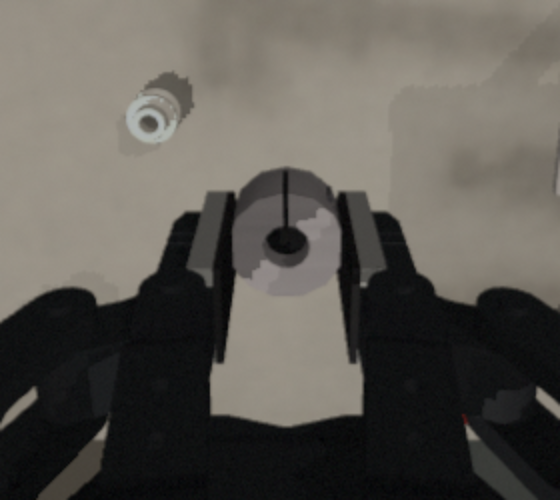

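The collar is held squarely and level. Taking it to the tray.

```bash
python3 -m inch '[[-0.5,4,-2,0,0,0,0.9],[-1,9,-2,0,0,0,0.9],[-2,14,-2,0,0,0,0.9],[-2.9,19,-2,0,0,0,0.9],[-2.9,23.8,-2,0,0,0,0.9],[-2.9,23.8,-1,0,0,0,0.9],[-2.9,23.8,-1,0,0,0,0.9]]'; python3 -c "
from h import *
for t in [(.485,.10,.112)]: print(tool(t).round(2))
p,d,k=snap('wrist'); W=world(d,k)
m=(d>0)&(W[...,2]>.1)&(W[...,2]<.114)&(abs(W[...,0]-.56)<.02)&(abs(W[...,1]-.06)<.09); print(np.median(W[m],0))
cv2.imwrite('pics/w3.png',p[:,:,::-1])"
```

```text
time: 5.38
tcp_pos: [0.4834, 0.1, 0.1687]
ee_rot: [-0.0, 1.0, -0.001, -0.002]
force: [0.5, 0.3, -0.6]
finger_gap: 0.0254
finger_force: 59.3
[0.19 0.   5.67]
[0.55899367 0.07840278 0.1071261 ]
```

View pics/w3.png

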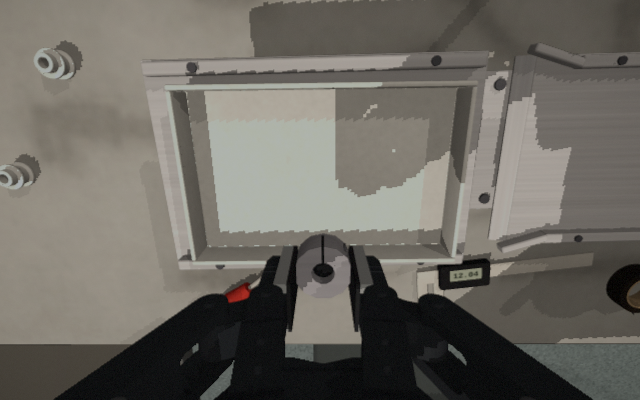

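The view shows the tray under the gripper, with its near rim at row ≈262 and the far rim at row ≈86. I'll check these rims before lowering.

```bash
python3 -c "
from h import *
k=cal('wrist')
for u,v in [(230,263),(440,258),(320,86),(167,86),(478,86),(185,260),(462,256)]: print(u,v,ray(k,u,v,.13).round(4))"
python3 -m inch '[[0.5,0,3,0,0,0,0.9],[0.5,0,5,0,0,0,0.9],[0.5,0,5.7,0,0,0,0.9],[0.5,0,5.7,0,0,0,0.9],[0.5,0,5.7,0,0,0,0.9]]'; python3 -c "
from h import *
print(tool((.5925,.337,.2)))"
```

```text
230 263 [0.4621 0.1602 0.13  ]
440 258 [0.4656 0.0248 0.13  ]
320 86 [0.5697 0.1015 0.13  ]
167 86 [0.5698 0.1844 0.13  ]
478 86 [0.5696 0.016  0.13  ]
185 260 [0.4643 0.189  0.13  ]
462 256 [0.467  0.0108 0.13  ]
time: 6.05
tcp_pos: [0.4908, 0.1002, 0.1153]
ee_rot: [-0.0, 1.0, -0.0, 0.001]
force: [-1.0, 0.5, -0.1]
finger_gap: 0.0253
finger_force: 59.3
[ 10.17045123 -23.6822972   -8.45585846]
```

```bash
python3 -m inch '[[0,0,0.3,0,0,0,0.9],[0,0,0.3,0,0,0,0.9],[0,0,0.3,0,0,0,0.9]]'
```

```text
time: 6.42
tcp_pos: [0.4904, 0.0998, 0.1117]
ee_rot: [-0.0, 1.0, -0.001, 0.0]
force: [0.4, -0.6, 0.4]
finger_gap: 0.0251
finger_force: 59.4
```

```bash
python3 -m inch '[[0,0,0.15,0,0,0,0.9],[0,0,0.15,0,0,0,0.9]]';  python3 -m inch '[[0,0,0,0,0,0,0.7],[0,0,0,0,0,0,0.5],[0,0,0,0,0,0,0.5],[0,0,-3,0,0,0,0.5],[0,0,-8,0,0,0,0.45],[1,-4,-8,0,0,0,0.45],[2,-8,-8,0,0,0,0.45],[4,-14,-8,0,0,0,0.45],[6,-19,-8,0,0,0,0.45],[10.2,-23.7,-6,0,0,0,0.45]]'
python3 - <<'E'
from h import *
print(tool((.5925,.337,.003)))
p,d,k=snap('top'); W=world(d,k)
for n,(x,y,z) in dict(p1=(.592,.3367,.021),p2=(.491,.4025,.021),c=(.49,.1,.123)).items():
    m=(abs(W[...,0]-x)<.025)&(abs(W[...,1]-y)<.025)&(W[...,2]>z-.01)&(W[...,2]<z+.01); w=W[m]
    print(n,len(w), w.mean(0).round(4) if len(w) else '')
E
```

```text
time: 6.68
tcp_pos: [0.4904, 0.0998, 0.1115]
ee_rot: [0.0, 1.0, -0.001, 0.0]
force: [-5.6, -0.4, 10.4]
finger_gap: 0.0249
finger_force: 60.6
time: 7.92
tcp_pos: [0.5911, 0.337, 0.1726]
ee_rot: [-0.001, 1.0, 0.0, 0.002]
force: [0.9, 0.8, 1.2]
finger_gap: 0.0465
finger_force: 0.0
[ 0.08054307  0.02638313 16.95952249]
p1 49 [0.591  0.3353 0.0168]
p2 0 
c 81 [0.4904 0.0986 0.1232]
```

The collar is set down, with floor contact felt at TCP z=0.1115. Next is pulley 1; p2 is probably hidden by the arm in this view.

```bash
python3 -m inch '[[0.1,0,6,0,0,0,0.45],[0.1,0,12,0,0,0,0.45],[0.1,0,16.9,0,0,0,0.45],[0.1,0,16.9,0,0,0,0.45],[0.1,0,16.9,0,0,0,0.8],[0.1,0,16.9,0,0,0,0.9],[0.1,0,16.9,0,0,0,0.9],[0.1,0,12,0,0,0,0.9],[0.1,0,4,0,0,0,0.9],[0.1,0,0,0,0,0,0.9]]'
python3 - <<'E'
from h import *
print(tool((.526,.10,.18)),tool((.526,.10,.117)))
p,d,k=snap('wrist'); W=world(d,k); cv2.imwrite('pics/w4.png',cv2.resize(p[150:400,180:460,::-1],None,fx=1.5,fy=1.5))
x,y=.491,.4025
m=(abs(W[...,0]-x)<.05)&(abs(W[...,1]-y)<.05)&(W[...,2]>.012)&(W[...,2]<.03); w=W[m]
print(len(w), ((np.percentile(w,1,0)+np.percentile(w,99,0))/2).round(4) if len(w) else '')
E
```

```text
time: 9.22
tcp_pos: [0.5909, 0.3341, 0.1729]
ee_rot: [-0.0, 1.0, -0.001, 0.0]
force: [1.2, 1.2, -0.0]
finger_gap: 0.0197
finger_force: 58.7
[-6.46017262 23.41802069 -0.71860582] [-6.46186644 23.41917057  5.58139385]
345 [0.4921 0.4036 0.0168]
```

View pics/w4.png

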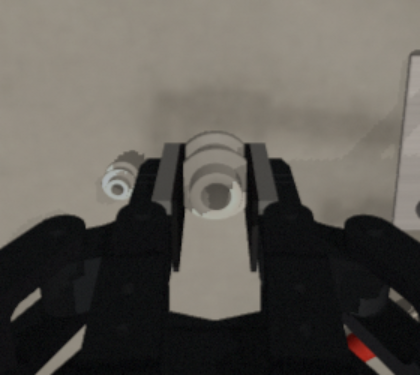

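The pulley is held upright. Placing it at (0.535, 0.07).

```bash
python3 -m inch '[[-1,5,-1,0,0,0,0.9],[-2,10,-1,0,0,0,0.9],[-3.5,15,-1,0,0,0,0.9],[-4.5,20,-1,0,0,0,0.9],[-5.6,24,-1,0,0,0,0.9],[-5.6,26.4,0,0,0,0,0.9],[-5.6,26.4,3,0,0,0,0.9],[-5.6,26.4,5.5,0,0,0,0.9],[-5.6,26.4,5.8,0,0,0,0.9],[-5.6,26.4,5.8,0,0,0,0.9]]'; python3 -m inch '[[0,0,0.15,0,0,0,0.9],[0,0,0.15,0,0,0,0.9],[0,0,0.15,0,0,0,0.9]]'
```

```text
time: 10.52
tcp_pos: [0.535, 0.0703, 0.1134]
ee_rot: [-0.0, 1.0, -0.001, 0.0]
force: [-0.0, 0.1, 0.6]
finger_gap: 0.0195
finger_force: 58.7
time: 10.9
tcp_pos: [0.5351, 0.0703, 0.112]
ee_rot: [0.0, 1.0, -0.001, 0.0]
force: [0.8, -0.1, -0.4]
finger_gap: 0.0192
finger_force: 58.7
```

```bash
python3 -m inch '[[0,0,0.12,0,0,0,0.9],[0,0,0.12,0,0,0,0.9]]'
```

```text
time: 11.15
tcp_pos: [0.5346, 0.0702, 0.1101]
ee_rot: [-0.0, 1.0, -0.001, -0.0]
force: [0.5, 0.8, 0.9]
finger_gap: 0.0198
finger_force: 58.7
```

```bash
python3 -m inch '[[0,0,0.1,0,0,0,0.9],[0,0,0.1,0,0,0,0.9]]'; python3 -m inch '[[0,0,0.1,0,0,0,0.9],[0,0,0.1,0,0,0,0.9]]'
```

```text
time: 11.4
tcp_pos: [0.5348, 0.0702, 0.1097]
ee_rot: [0.0, 1.0, -0.001, 0.0]
force: [-2.6, 0.8, 5.1]
finger_gap: 0.0195
finger_force: 59.4
time: 11.65
tcp_pos: [0.5348, 0.0702, 0.1096]
ee_rot: [0.0, 1.0, -0.001, 0.0]
force: [-6.3, 0.1, 10.7]
finger_gap: 0.0191
finger_force: 60.3
```

```bash
python3 -m inch '[[0,0,-0.1,0,0,0,0.7],[0,0,-0.1,0,0,0,0.5],[0,0,-0.1,0,0,0,0.5],[0,0,-4,0,0,0,0.5],[0,-3,-8,0,0,0,0.45],[0,-9,-8,0,0,0,0.45],[0,-15,-8,0,0,0,0.45],[-1.5,-21,-8,0,0,0,0.45],[-3,-27,-8,0,0,0,0.45],[-4.3,-33.3,-6,0,0,0,0.45]]'
python3 - <<'E'
from h import *
p,d,k=snap('wrist'); W=world(d,k)
x,y=.491,.4025
m=(abs(W[...,0]-x)<.05)&(abs(W[...,1]-y)<.05)&(W[...,2]>.012)&(W[...,2]<.03); w=W[m]
c=(np.percentile(w,1,0)+np.percentile(w,99,0))/2
print(len(w),c.round(4)); print(tool((c[0],c[1],.003)))
E
```

```text
time: 12.9
tcp_pos: [0.4935, 0.4014, 0.1712]
ee_rot: [-0.001, 1.0, -0.001, 0.002]
force: [0.5, 0.4, 0.9]
finger_gap: 0.0469
finger_force: 0.0
445 [0.4917 0.4031 0.0169]
[ 0.31632937  0.44154123 16.37962895]
```

```bash
python3 -m inch '[[0.1,0.1,6,0,0,0,0.45],[0.1,0.1,12,0,0,0,0.45],[0.1,0.1,16.7,0,0,0,0.45],[0.1,0.1,16.7,0,0,0,0.45],[0.1,0.1,16.7,0,0,0,0.8],[0.1,0.1,16.7,0,0,0,0.9],[0.1,0.1,16.7,0,0,0,0.9]]'; python3 -m inch '[[0,0,-6,0,0,0,0.9],[0,0,-12,0,0,0,0.9],[0,0,-17,0,0,0,0.9],[0,0,-17,0,0,0,0.9],[0,0,-17,0,0,0,0.9]]'
python3 - <<'E'
from h import *
print(tool((.535,.135,.18)),tool((.535,.135,.113)))
p,d,k=snap('wrist');  cv2.imwrite('pics/w5.png',cv2.resize(p[150:400,180:460,::-1],None,fx=1.5,fy=1.5))
E
```

```text
time: 13.82
tcp_pos: [0.4941, 0.3977, 0.003]
ee_rot: [-0.0, 1.0, -0.001, 0.0]
force: [0.1, 0.8, -0.3]
finger_gap: 0.0192
finger_force: 58.1
time: 14.45
tcp_pos: [0.4937, 0.3975, 0.1723]
ee_rot: [0.0, 1.0, -0.001, -0.0]
force: [-0.4, 0.6, -1.6]
finger_gap: 0.0192
finger_force: 58.1
[ 4.16181062 26.2417508  -0.76984404] [ 4.16416332 26.2403783   5.93015541]
```

Held with the same gap as pulley 1. Placing it at (0.535, 0.135).

```bash
python3 -m inch '[[1,5,-1,0,0,0,0.9],[2,10,-1,0,0,0,0.9],[3,15,-1,0,0,0,0.9],[4.2,20,-1,0,0,0,0.9],[4.2,24.5,-1,0,0,0,0.9],[4.2,26.2,1,0,0,0,0.9],[4.2,26.2,5,0,0,0,0.9],[4.2,26.2,5.9,0,0,0,0.9],[4.2,26.2,5.9,0,0,0,0.9],[4.2,26.2,5.9,0,0,0,0.9]]'; python3 -m inch '[[0,0,0.15,0,0,0,0.9],[0,0,0.25,0,0,0,0.9],[0,0,0.25,0,0,0,0.9]]'
```

```text
time: 15.75
tcp_pos: [0.5353, 0.1359, 0.1131]
ee_rot: [0.0, 1.0, -0.0, -0.001]
force: [-0.1, -0.6, 0.2]
finger_gap: 0.0189
finger_force: 58.2
time: 16.12
tcp_pos: [0.5357, 0.1357, 0.1111]
ee_rot: [0.0, 1.0, -0.001, -0.0]
force: [0.8, 0.4, -0.1]
finger_gap: 0.0191
finger_force: 58.2
```

```bash
python3 -m inch '[[0,0,0.1,0,0,0,0.9],[0,0,0.1,0,0,0,0.9]]'
```

```text
time: 16.38
tcp_pos: [0.5359, 0.1357, 0.1108]
ee_rot: [-0.0, 1.0, -0.001, 0.0]
force: [-3.2, -0.2, 5.2]
finger_gap: 0.0193
finger_force: 59.2
```

Contact felt. Releasing, backing off, and checking the tray.

```bash
python3 -m inch '[[0,0,-0.05,0,0,0,0.7],[0,0,-0.05,0,0,0,0.5],[0,0,-0.05,0,0,0,0.5],[0,0,-4,0,0,0,0.5],[0,0,-9,0,0,0,0.3],[-1,5,-14,0,0,0,0.2],[-3,10,-19,0,0,0,0.2],[-5,15,-19,0,0,0,0.2],[-5,20,-19,0,0,0,0.2],[-5,25,-19,0,0,0,0.2]]'
python3 - <<'E'
from h import *
p,d,k=snap('wrist'); cv2.imwrite('pics/w6.png',p[:,:,::-1])
p,d,k=snap('top'); W=world(d,k)
m=(abs(W[...,0]-.517)<.045)&(abs(W[...,1]-.1)<.075)&(W[...,2]>.116)&(W[...,2]<.14)
n,l,s,c=cv2.connectedComponentsWithStats(m.astype(np.uint8))
for i in range(1,n):
    if s[i,4]>8: print(s[i,4],W[l==i].mean(0).round(4))
m=(W[...,2]>.009)&(W[...,2]<.04)&(abs(W[...,0]-.5)<.15)&(abs(W[...,1]-.36)<.11)
print('leftover',m.sum())
print(tool((.527,-.285,.30)))
E
```

```text
time: 17.62
tcp_pos: [0.4851, -0.1162, 0.3009]
ee_rot: [0.0, 1.0, -0.001, 0.001]
force: [-0.5, -0.2, -0.1]
finger_gap: 0.0684
finger_force: 0.0
58 [0.5346 0.0689 0.1249]
58 [0.4949 0.138  0.1245]
80 [0.4904 0.0986 0.1233]
leftover 0
[ 4.31272944 16.61816624  0.03925186]
```

View pics/w6.png

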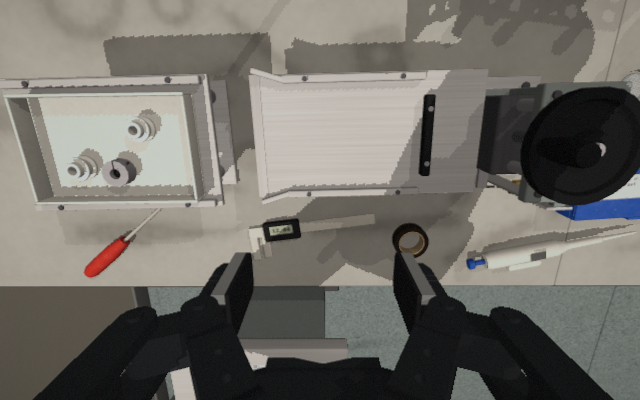

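Pulley 2 now stands at (0.495, 0.138), knocked a few cm, upright on the tray floor. All three parts are upright and none are stacked. The wheel is at (580,145) and the scale at about (505,185). I'll check the hub height and the scale.

Run:
```python
from h import *
p,d,k=snap('wrist'); W=world(d,k)
m=(abs(W[...,0]-.526)<.055)&(abs(W[...,1]+.3226)<.055)&(W[...,2]>.19)
w=W[m]; r=np.hypot(w[:,0]-.526,w[:,1]+.3226)
for a in range(0,55,5):
    q=w[(r>=a/1e3)&(r<(a+5)/1e3)]
    if len(q): print(a,len(q),np.percentile(q[:,2],[5,50,95]).round(3))
h=w[w[:,2]>.235]; print('handle top',len(h),((np.percentile(h,2,0)+np.percentile(h,98,0))/2).round(4))
r_=w[(w[:,2]<.212)]; print('wheel mid',((np.percentile(r_,.5,0)+np.percentile(r_,99.5,0))/2).round(4), np.ptp(r_,0))
hsv=cv2.cvtColor(p,cv2.COLOR_RGB2HSV); 
br=cv2.inRange(hsv,(15,90,60),(32,255,255)); br[:,:470]=0; br[210:]=0; n,l,s,c=cv2.connectedComponentsWithStats(br); print(s,c)
print(observe()['tcp_pos'],observe()['qpos'].round(2))
cv2.imwrite('pics/w7.png',cv2.resize(p[150:230,440:580,::-1],None,fx=5,fy=5,interpolation=cv2.INTER_CUBIC))
```

```text
0 15 [0.205 0.207 0.208]
5 110 [0.202 0.203 0.207]
10 341 [0.195 0.202 0.203]
15 515 [0.193 0.194 0.198]
20 945 [0.193 0.194 0.195]
25 1295 [0.193 0.194 0.196]
30 1691 [0.193 0.194 0.242]
35 2428 [0.194 0.198 0.242]
40 3088 [0.196 0.199 0.24 ]
45 980 [0.191 0.197 0.219]
handle top 761 [ 0.5304 -0.2859  0.2393]
wheel mid [ 0.528  -0.3209  0.1995] [0.09163749 0.09148191 0.02194299]
[[     0      0    640    400 255969]
 [   510    179      8      4     27]
 [   496    185      3      2      4]] [[319.47671007 199.50223269]
 [514.03703704 180.37037037]
 [496.75       185.75      ]]
[ 0.48510206 -0.11630886  0.2999744 ] [-0.39 -0.12  1.76 -0.    1.51  1.18]
```

View pics/w7.png

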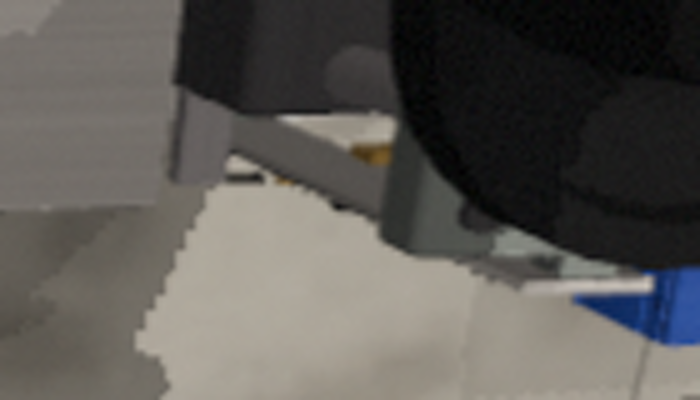

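The view shows the pointer at about crop (245,178) and the brass flag at about (370,152), too foreshortened to read. I'll grab the handle, crank about 1.45 turns, then read the scale from a tilted view.

```bash
python3 -m inch '[[2,5,0,0,0,0,0.45],[3,10,0,0,0,0,0.45],[4.4,14,0,0,0,0,0.45],[4.4,17,1,0,0,0,0.45],[4.4,17,4,0,0,0,0.45],[4.4,17,8,0,0,0,0.45],[4.4,17,8.8,0,0,0,0.45],[4.4,17,8.8,0,0,0,0.45]]'; python3 -m inch '[[0,0,0,0,0,0,0.7],[0,0,0,0,0,0,0.9],[0,0,0,0,0,0,0.9],[0,0,0,0,0,0,0.9]]'
python3 - <<'E'
for n in (0,):
  import numpy as np
  a0=np.radians(87)
  for i in range(1,28):
    a=a0-np.radians(20*i); d=36*np.array([np.cos(a)-np.cos(a0),np.sin(a)-np.sin(a0)])/10
    print(i,20*i,'[%.1f,%.1f]'%(d[0],-d[1]))
E
```

```text
time: 18.77
tcp_pos: [0.5296, -0.2833, 0.2123]
ee_rot: [-0.0, 1.0, -0.0, -0.0]
force: [0.5, -0.4, 0.5]
finger_gap: 0.0467
finger_force: 0.0
time: 19.27
tcp_pos: [0.5304, -0.2868, 0.2149]
ee_rot: [0.003, 1.0, -0.001, 0.002]
force: [-0.6, -6.0, 1.7]
finger_gap: 0.016
finger_force: 58.7
1 20 [1.2,0.3]
2 40 [2.3,1.0]
3 60 [3.0,2.0]
4 80 [3.4,3.2]
5 100 [3.3,4.4]
6 120 [2.8,5.6]
7 140 [2.0,6.5]
8 160 [0.9,7.0]
9 180 [-0.4,7.2]
10 200 [-1.6,6.9]
11 220 [-2.6,6.2]
12 240 [-3.4,5.2]
13 260 [-3.8,4.0]
14 280 [-3.7,2.8]
15 300 [-3.2,1.6]
16 320 [-2.4,0.7]
17 340 [-1.2,0.2]
18 360 [-0.0,-0.0]
19 380 [1.2,0.3]
20 400 [2.3,1.0]
21 420 [3.0,2.0]
22 440 [3.4,3.2]
23 460 [3.3,4.4]
24 480 [2.8,5.6]
25 500 [2.0,6.5]
26 520 [0.9,7.0]
27 540 [-0.4,7.2]
```

```bash
python3 -m inch '[[0,0.3,0,0,0,0,0.9],[1.2,0.6,0,0,0,0,0.9],[2.3,1.3,0,0,0,0,0.9],[3.0,2.3,0,0,0,0,0.9],[3.4,3.5,0,0,0,0,0.9],[3.4,3.5,0,0,0,0,0.9],[3.4,3.5,0,0,0,0,0.9]]'
```

```text
time: 20.15
tcp_pos: [0.5641, -0.3205, 0.2148]
ee_rot: [0.001, 1.0, -0.001, 0.001]
force: [-1.3, -0.5, 5.0]
finger_gap: 0.0162
finger_force: 59.2
```

```bash
python3 -m inch '[[-0.1,1.2,0,0,0,0,0.9],[-0.6,2.4,0,0,0,0,0.9],[-1.4,3.3,0,0,0,0,0.9],[-2.5,3.8,0,0,0,0,0.9],[-3.8,4.0,0,0,0,0,0.9],[-5.0,3.7,0,0,0,0,0.9],[-6.0,3.0,0,0,0,0,0.9],[-6.8,2.0,0,0,0,0,0.9],[-7.2,0.8,0,0,0,0,0.9],[-7.1,-0.4,0,0,0,0,0.9]]'
```

```text
time: 21.4
tcp_pos: [0.4926, -0.3165, 0.2148]
ee_rot: [0.002, 1.0, -0.001, 0.001]
force: [1.3, -3.4, 6.5]
finger_gap: 0.0162
finger_force: 59.5
```

```bash
python3 -m inch '[[0.5,-1.2,0,0,0,0,0.9],[1.3,-2.1,0,0,0,0,0.9],[2.5,-2.6,0,0,0,0,0.9],[3.7,-2.8,0,0,0,0,0.9],[4.9,-2.5,0,0,0,0,0.9],[6.0,-1.8,0,0,0,0,0.9],[6.7,-0.8,0,0,0,0,0.9],[7.1,0.4,0,0,0,0,0.9],[7.0,1.6,0,0,0,0,0.9],[6.5,2.8,0,0,0,0,0.9]]';python3 -m inch '[[-0.8,0.9,0,0,0,0,0.9],[-1.9,1.4,0,0,0,0,0.9],[-1.9,1.4,0,0,0,0,0.9],[-1.9,1.4,0,0,0,0,0.9]]'
python3 - <<'E'
from h import *
p,d,k=snap('top'); W=world(d,k)
st=lambda x0,x1,y0,y1:np.array([np.mean(q:=W[...,2][(W[...,0]>x0)&(W[...,0]<x1)&(W[...,1]>y0)&(W[...,1]<y1)&(W[...,2]>.09)&(W[...,2]<.12)]),q.size,np.std(q)])
print('stage',st(.49,.56,-.22,-.07),'tray floor',st(.51,.56,.09,.17))
p,d,k=snap('wrist','w8.png')
E
```

```text
time: 22.65
tcp_pos: [0.5582, -0.3429, 0.2148]
ee_rot: [-0.0, 1.0, -0.0, 0.001]
force: [-4.0, 6.0, 11.0]
finger_gap: 0.016
finger_force: 60.0
time: 23.15
tcp_pos: [0.5386, -0.3574, 0.2148]
ee_rot: [0.001, 1.0, -0.001, 0.001]
force: [-1.6, 2.3, 8.9]
finger_gap: 0.0162
finger_force: 59.9
stage [1.04673849e-01 1.34200000e+03 1.94124442e-03] tray floor [1.08185959e-01 5.14000000e+02 1.98510625e-03]
```

Depth gives the stage at ≈0.1047 (target 0.1045). I'll let go of the handle and swing the wrist camera round to read the scale.

```bash
python3 -m inch '[[0,0,0,0,0,0,0.6],[0,0,0,0,0,0,0.45],[0,0,0,0,0,0,0.45],[0,0,-4,0,0,0,0.45],[0,0,-9,0,0,0,0.45],[-4,-1,-11,-0.045,0,-0.168,0.45],[-8,-3,-11,-0.09,0,-0.337,0.45],[-12,-5,-11,-0.135,0,-0.505,0.45],[-13.8,-5,-11,-0.18,0,-0.67,0.45],[-13.8,-5,-11,-0.226,0,-0.843,0.45]]'; python3 -m inch '[[0,0,0,-0.045,0,-0.169,0.45],[0,0,0,-0.09,0,-0.337,0.45],[0,0,0,-0.135,0,-0.506,0.45],[0,0,0,-0.181,0,-0.674,0.45],[0,0,0,-0.226,0,-0.843,0.45],[0,0,0,-0.271,0,-1.011,0.45],[0,0,0,-0.316,0,-1.18,0.45],[0,0,0,-0.362,0,-1.349,0.45],[0,0,0,-0.407,0,-1.517,0.45],[0,0,0,-0.452,0,-1.686,0.45]]'
python3 - <<'E'
from h import *
print(observe()['qpos'].round(2),tool((.40,-.31,.17)).round(1))
E
```

```text
time: 24.5
tcp_pos: [0.3992, -0.3069, 0.3223]
ee_rot: [0.11, 0.905, 0.41, -0.0]
force: [-0.1, -0.4, 0.7]
finger_gap: 0.0472
finger_force: 0.0
time: 25.75
tcp_pos: [0.4, -0.307, 0.322]
ee_rot: [0.25, 0.256, 0.934, -0.0]
force: [-0.3, -0.8, -0.3]
finger_gap: 0.0468
finger_force: 0.0
[-1.05 -0.5   2.08  0.37  1.21 -2.15] [ 7.  -2.2 13.3]
```

```bash
python3 -m inch '[[1.5,-0.5,3,-0.045,0,-0.169,0.45],[3,-1,6,-0.09,0,-0.337,0.45],[5,-1.6,9.5,-0.135,0,-0.506,0.45],[7,-2.2,13.3,-0.135,0,-0.506,0.45],[7,-2.2,13.3,-0.135,0,-0.506,0.45],[7,-2.2,13.3,-0.135,0,-0.506,0.45]]'
python3 - <<'E'
from h import *
p,d,k=snap('wrist'); np.savez('w9.npz',p=p,d=d,f=k[0],cx=k[1],cy=k[2],M=k[3],t=k[4])
print(proj(k,(.475,-.31,.105)),proj(k,(.475,-.31,.075)), -k[3].T@k[4])
cv2.imwrite('pics/w9.png',cv2.flip(p[:,:,::-1],-1))
E
```

```text
time: 26.5
tcp_pos: [0.4295, -0.2831, 0.1884]
ee_rot: [0.232, 0.026, 0.972, -0.013]
force: [0.6, -0.5, 0.7]
finger_gap: 0.0465
finger_force: 0.0
[294.43156579 207.34265516] [297.12577292 182.48880185] [ 0.296373   -0.27466728  0.27963813]
```

View pics/w9.png

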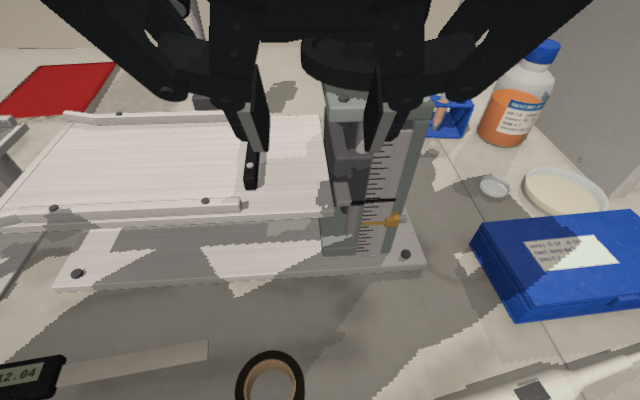

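The flipped view shows the scale at (375,190). The black line at (372,201) is the mark and/or the pointer, and the brass flag is at (385,220). Zooming in.

Run:
```python
import numpy as np,cv2
p=np.load('w9.npz')['p']; im=cv2.flip(p[:,:,::-1],-1)[130:265,315:425]
cv2.imwrite('pics/z9.png',cv2.resize(im,None,fx=4.4,fy=4.4,interpolation=cv2.INTER_CUBIC))
```

```text
(no output)
```

View pics/z9.png

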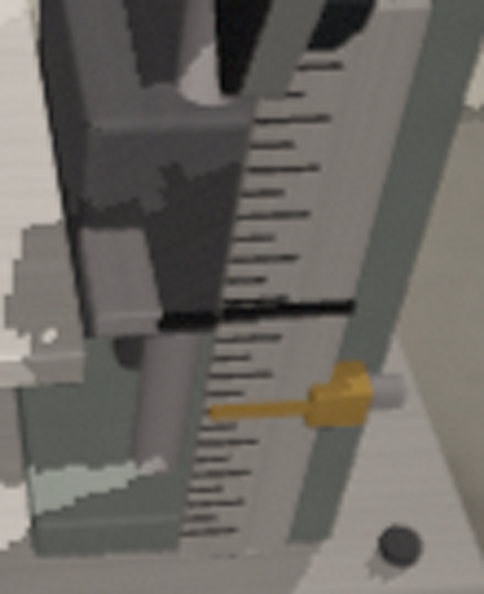

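Run:
```python
from h import *
z=np.load('w9.npz'); p,d=z['p'],z['d']; k=(float(z['f']),float(z['cx']),float(z['cy']),z['M'],z['t']); W=world(d,k)
def orig(X,Y): return 639-(315+X/4.4), 399-(130+Y/4.4)
def at(X,Y,r=1):
    u,v=map(lambda a:int(round(a)),orig(X,Y)); return np.median(W[v-r:v+r+1,u-r:u+r+1].reshape(-1,3),0).round(4)
for n,X,Y in [('scale hi',330,200),('scale mid',340,260),('scale lo',290,380),('ptr',190,318),('flag blade',260,410),('stage edge',20,290)]: print(n,at(X,Y))
xs=np.mean([at(330,200)[0],at(340,260)[0],at(270,480)[0]])
f,cx,cy,M,t=k; o=-M.T@t
def onx(X,Y,x):
    u,v=orig(X,Y); r=M.T@np.array([(u-cx)/f,(v-cy)/f,1]); return (o+r*(x-o[0])/r[0]).round(4)
# dark-line centroids by column in flipped upsampled crop
g=cv2.resize(cv2.cvtColor(cv2.flip(p,-1)[130:265,315:425],cv2.COLOR_RGB2GRAY),None,fx=4.4,fy=4.4,interpolation=cv2.INTER_CUBIC).astype(float)
for X in (170,185,200,212,225,240,260,280,300,320,340):
    col=g[285:340,X]; b=np.percentile(col,70); w=np.clip(b-25-col,0,None); Y=285+(w*np.arange(55)).sum()/max(w.sum(),1); print(X,round(Y,1),'width',(w>15).sum(),onx(X,Y,xs))
print('flag',[onx(X,411,xs) for X in (215,260,300)], 'ticks',[onx(X,Y,xs) for X,Y in [(290,119),(290,168),(280,213),(270,260)]],xs)
```

```text
scale hi [ 0.4658 -0.3404  0.1291]
scale mid [ 0.4662 -0.3447  0.1149]
scale lo [ 0.466  -0.341   0.0845]
ptr [ 0.4638 -0.3193  0.1042]
flag blade [ 0.464  -0.3357  0.0781]
stage edge [ 0.4728 -0.2902  0.1032]
170 320.4 width 0 [ 0.466  -0.3164  0.1012]
185 318.6 width 0 [ 0.466  -0.3191  0.1016]
200 318.6 width 0 [ 0.466  -0.3218  0.1015]
212 318.5 width 0 [ 0.466  -0.324   0.1014]
225 311.9 width 24 [ 0.466  -0.3261  0.103 ]
240 311.0 width 24 [ 0.466  -0.3288  0.1031]
260 309.8 width 22 [ 0.466  -0.3324  0.1032]
280 307.3 width 22 [ 0.466  -0.3359  0.1037]
300 309.2 width 16 [ 0.466  -0.3397  0.1031]
320 308.1 width 15 [ 0.466  -0.3433  0.1032]
340 307.4 width 15 [ 0.466  -0.3469  0.1032]
flag [array([ 0.466 , -0.3277,  0.0755]), array([ 0.466 , -0.3365,  0.075 ]), array([ 0.466 , -0.3444,  0.0746])] ticks [array([ 0.466 , -0.3309,  0.1461]), array([ 0.466 , -0.3325,  0.1361]), array([ 0.466 , -0.3324,  0.1264]), array([ 0.466 , -0.3323,  0.1155])] 0.46596666666666664
```

The pointer and mark agree to within about 0.5 mm (both ≈0.103 on the same plane), and depth gives the stage at 0.1047. The flag is about 26 mm below. Next I set up to push, with the fingers spread across x and the camera on the +y side.

```bash
cat >> h.py <<'E'
def turn(x,z=(0,0,-1)):
    q=observe()['ee_rot']; M=R.from_quat([q[1],q[2],q[3],q[0]]).as_matrix()
    return R.from_matrix(M.T@np.column_stack([x,np.cross(z,x),z])).as_rotvec()
E
python3 - <<'E'
from h import *
print(tool((.40,-.28,.32)).round(1),tool((.43,-.05,.32)).round(1),turn((0,1,0)).round(3),observe()['qpos'].round(2))
E
```

```text
[ -3.3  -0.  -13. ] [ -4.9  23.1 -12.6] [0.344 0.388 1.487] [-0.97 -0.31  2.19  0.43  1.   -2.68]
```

```bash
python3 -m inch '[[-1.5,0,-5,0.02,0.02,0.08,0.45],[-3.3,0,-10,0.06,0.07,0.26,0.45],[-3.3,0,-13,0.1,0.11,0.42,0.45],[-3.5,3,-13,0.14,0.155,0.59,0.45],[-3.7,6,-13,0.18,0.2,0.76,0.45],[-3.9,9,-13,0.22,0.245,0.93,0.45],[-4.1,12,-13,0.26,0.29,1.1,0.45],[-4.4,16,-13,0.3,0.335,1.27,0.45],[-4.7,20,-13,0.344,0.388,1.487,0.45],[-4.9,23,-13,0.344,0.388,1.487,0.45]]'
python3 - <<'E'
from h import *
print(tool((.517,.225,.30)).round(1),tool((.517,.208,.113)).round(1),turn((0,1,0)).round(3),observe()['qpos'].round(2))
E
```

```text
time: 27.8
tcp_pos: [0.4284, -0.0496, 0.3247]
ee_rot: [-0.0, 0.708, 0.706, 0.001]
force: [0.1, -0.4, 0.0]
finger_gap: 0.0469
finger_force: 0.0
[27.5  8.8  2.5] [25.8  8.7 21.2] [ 0.001 -0.002 -0.003] [-0.3  -0.31  1.86  0.    1.58 -0.3 ]
```

```bash
python3 -m inch '[[6,2,0,0,0,0,0.45],[12,4,0,0,0,0,0.45],[18,6,0,0,0,0,0.45],[23,8,0,0,0,0,0.45],[26.8,8.8,0,0,0,0,0.45],[26.8,8.8,5,0,0,0,0.45],[26.8,8.8,11,0,0,0,0.45],[26.8,8.8,15,0,0,0,0.45],[26.8,8.8,15,0,0,0,0.45]]'
python3 - <<'E'
from h import *
p,d,k=snap('wrist'); W=world(d,k)
m=(W[...,2]>.122)&(W[...,2]<.136)&(abs(W[...,0]-.517)<.05)&(abs(W[...,1]-.18)<.03)&(d>0); w=W[m]
print('back rim',len(w),np.percentile(w,[2,50,98],axis=0).round(4))
print('target',tool((.518,.208,.112)).round(2))
cv2.imwrite('pics/wa.png',p[:,:,::-1])
E
```

```text
time: 28.92
tcp_pos: [0.5138, 0.217, 0.1709]
ee_rot: [-0.002, 0.707, 0.707, -0.002]
force: [-0.4, 0.4, 0.7]
finger_gap: 0.0469
finger_force: 0.0
back rim 869 [[0.4842 0.1822 0.1222]
 [0.5136 0.1849 0.1279]
 [0.5436 0.1859 0.1304]]
target [-0.96  0.25  6.17]
```

View pics/wa.png

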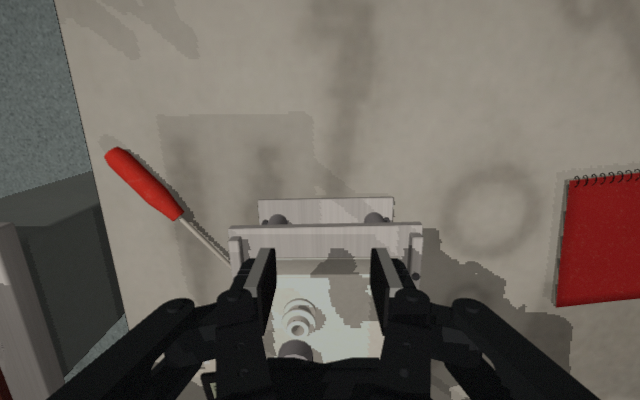

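The tray's back rim is at y≈0.187, and the fingers are clear behind it. Descending, then a gentle push.

```bash
python3 -m inch '[[-0.6,0.3,3,0,0,0,0.45],[-0.6,0.3,5,0,0,0,0.45],[-0.6,0.3,6,0,0,0,0.45],[-0.6,0.3,6,0,0,0,0.45],[-0.8,0.3,6,0,0,0,0.45],[-1.2,0.3,6,0,0,0,0.45],[-1.6,0.3,6,0,0,0,0.45],[-2.0,0.3,6,0,0,0,0.45],[-2.5,0.3,6,0,0,0,0.45],[-3.0,0.3,6,0,0,0,0.45]]'
```

```text
time: 30.22
tcp_pos: [0.5184, 0.188, 0.113]
ee_rot: [-0.001, 0.707, 0.707, 0.0]
force: [-0.0, 1.9, 1.7]
finger_gap: 0.0468
finger_force: 1.0
```

```bash
python3 -m inch '[[-0.5,0,0,0,0,0,0.45],[-1.1,0,0,0,0,0,0.45],[-1.7,0,0,0,0,0,0.45],[-2.4,0.05,0,0,0,0,0.45],[-3.1,0.05,0,0,0,0,0.45],[-3.8,0.1,0,0,0,0,0.45],[-4.5,0.1,0,0,0,0,0.45],[-5.2,0.1,0,0,0,0,0.45],[-5.8,0.1,0,0,0,0,0.45],[-6.2,0.15,0,0,0,0,0.45]]'
```

```text
time: 31.48
tcp_pos: [0.5196, 0.1255, 0.1126]
ee_rot: [-0.001, 0.707, 0.707, -0.0]
force: [-0.3, 2.6, 1.6]
finger_gap: 0.0469
finger_force: 1.4
```

```bash
python3 -m inch '[[-0.4,0,0,0,0,0,0.45],[-0.9,0,0,0,0,0,0.45],[-1.4,0,0,0,0,0,0.45],[-1.9,0.05,0,0,0,0,0.45],[-2.4,0.05,0,0,0,0,0.45],[-2.9,0.1,0,0,0,0,0.45],[-3.4,0.1,0,0,0,0,0.45],[-3.9,0.1,0,0,0,0,0.45],[-4.4,0.1,0,0,0,0,0.45],[-4.8,0.1,0,0,0,0,0.45]]'
python3 - <<'E'
from h import *
p,d,k=snap('top'); W=world(d,k)
m=(W[...,2]>.117)&(W[...,2]<.14)&(abs(W[...,0]-.518)<.06)&(W[...,1]<.09)&(W[...,1]>-.2)
n,l,s,c=cv2.connectedComponentsWithStats(m.astype(np.uint8))
for i in range(1,n):
    if s[i,4]>12: print(s[i,4],W[l==i].mean(0).round(4),W[l==i].min(0).round(4),W[l==i].max(0).round(4))
E
```

```text
time: 32.72
tcp_pos: [0.5208, 0.0777, 0.1127]
ee_rot: [-0.001, 0.707, 0.707, 0.0]
force: [-0.4, 3.2, 2.0]
finger_gap: 0.0466
finger_force: 1.2
188 [ 0.5212 -0.0708  0.1281] [ 0.4581 -0.1045  0.117 ] [0.5719 0.0054 0.1359]
57 [ 0.5364 -0.0494  0.1251] [ 0.5254 -0.0605  0.1197] [ 0.5479 -0.0382  0.1341]
77 [ 0.4919 -0.0195  0.1236] [ 0.4792 -0.0317  0.1171] [ 0.5042 -0.0067  0.1289]
23 [0.4639 0.051  0.128 ] [0.4617 0.0351 0.1172] [0.4711 0.0652 0.1331]
```

The front of the tray has crossed onto the stage and is level. Continuing.

```bash
python3 -m inch '[[-0.5,0,0,0,0,0,0.45],[-1.1,0,0,0,0,0,0.45],[-1.7,0,0,0,0,0,0.45],[-2.4,0.05,0,0,0,0,0.45],[-3.1,0.05,0,0,0,0,0.45],[-3.8,0.1,0,0,0,0,0.45],[-4.5,0.1,0,0,0,0,0.45],[-5.2,0.1,0,0,0,0,0.45],[-5.8,0.1,0,0,0,0,0.45],[-6.2,0.15,0,0,0,0,0.45]]'; python3 -m inch '[[-0.4,0,0,0,0,0,0.45],[-0.9,0,0,0,0,0,0.45],[-1.4,0,0,0,0,0,0.45],[-1.9,0.05,0,0,0,0,0.45],[-2.4,0.05,0,0,0,0,0.45],[-2.9,0.1,0,0,0,0,0.45],[-3.4,0.1,0,0,0,0,0.45],[-3.9,0.1,0,0,0,0,0.45],[-4.4,0.1,0,0,0,0,0.45],[-4.8,0.1,0,0,0,0,0.45]]'
```

```text
time: 34.02
tcp_pos: [0.5222, 0.0156, 0.1125]
ee_rot: [-0.001, 0.707, 0.707, 0.0]
force: [-0.2, 1.8, -0.9]
finger_gap: 0.0467
finger_force: 0.5
time: 35.28
tcp_pos: [0.5233, -0.0323, 0.1125]
ee_rot: [-0.001, 0.707, 0.707, 0.0]
force: [1.8, 1.3, 0.3]
finger_gap: 0.0467
finger_force: 0.9
```

```bash
python3 -m inch '[[-0.3,0,0,0,0,0,0.45],[-0.6,0,0,0,0,0,0.45],[-0.9,0,0,0,0,0,0.45],[-1.2,0,0,0,0,0,0.45],[-1.5,0,0,0,0,0,0.45],[-1.7,0,0,0,0,0,0.45],[-1.7,0,0,0,0,0,0.45]]'
python3 - <<'E'
from h import *
p,d,k=snap('top'); W=world(d,k)
m=(W[...,2]>.117)&(W[...,2]<.14)&(abs(W[...,0]-.52)<.06)&(W[...,1]<-.05)&(W[...,1]>-.27)
n,l,s,c=cv2.connectedComponentsWithStats(m.astype(np.uint8))
for i in range(1,n):
    if s[i,4]>12: print(s[i,4],W[l==i].mean(0).round(4),W[l==i].min(0).round(4),W[l==i].max(0).round(4))
cv2.imwrite('pics/tb.png',cv2.resize(p[135:215,245:490,::-1],None,fx=3.2,fy=3.2))
E
```

```text
time: 36.15
tcp_pos: [0.5232, -0.0468, 0.1125]
ee_rot: [-0.003, 0.707, 0.707, 0.002]
force: [-0.8, 10.8, 3.1]
finger_gap: 0.047
finger_force: 5.7
198 [ 0.5187 -0.2239  0.1243] [ 0.4641 -0.239   0.1171] [ 0.5726 -0.1694  0.135 ]
28 [ 0.4935 -0.1028  0.1237] [ 0.488  -0.1141  0.1192] [ 0.4996 -0.0924  0.1302]
22 [ 0.4656 -0.0911  0.128 ] [ 0.464  -0.1174  0.1177] [ 0.4668 -0.0713  0.1333]
```

Force jumped to 11 N at y=-0.047, so the tray is against the stop. I'll confirm with a small nudge, then retreat.

```bash
python3 -m inch '[[-0.2,0,0,0,0,0,0.45],[-0.2,0,0,0,0,0,0.45]]'; python3 -m inch '[[1,0,0,0,0,0,0.45],[2,0,0,0,0,0,0.45],[2.5,0,-4,0,0,0,0.45],[2.5,0,-10,0,0,0,0.45],[2.5,0,-16,0,0,0,0.45],[2.5,0,-20,0,0,0,0.45],[2.5,0,-20,0,0,0,0.45]]';python3 - <<'E'
from h import *
for n in ('wrist','top'):
    p,d,k=snap(n); W=world(d,k); 
    if n=='top': cv2.imwrite('pics/tb.png',cv2.resize(p[135:215,245:490,::-1],None,fx=3.2,fy=3.2))
    m=(W[...,2]>.117)&(W[...,2]<.14)&(abs(W[...,0]-.52)<.08)&(W[...,1]<-.03)&(W[...,1]>-.27)&(d>0)
    q,l,s,c=cv2.connectedComponentsWithStats(m.astype(np.uint8))
    for i in range(1,q):
        if s[i,4]>12: print(n,s[i,4],W[l==i].mean(0).round(4),W[l==i].min(0).round(4),W[l==i].max(0).round(4))
print(tool((.5386,-.3574,.30)),tool((.5386,-.3574,.2145)))
E
```

```text
time: 36.45
tcp_pos: [0.523, -0.0469, 0.1125]
ee_rot: [-0.004, 0.707, 0.707, 0.002]
force: [-1.0, 18.4, 6.4]
finger_gap: 0.0469
finger_force: 9.3
time: 37.33
tcp_pos: [0.5255, -0.0269, 0.3171]
ee_rot: [0.003, 0.707, 0.707, 0.002]
force: [-0.2, 0.2, -0.7]
finger_gap: 0.0472
finger_force: 0.0
wrist 1952 [ 0.5237 -0.1435  0.1251] [ 0.4645 -0.2383  0.117 ] [ 0.5748 -0.0572  0.1309]
wrist 315 [ 0.5002 -0.1019  0.123 ] [ 0.4877 -0.1155  0.1176] [ 0.5124 -0.0909  0.1288]
wrist 383 [ 0.4954 -0.1418  0.1217] [ 0.4816 -0.1565  0.117 ] [ 0.5096 -0.1288  0.1241]
wrist 282 [ 0.5395 -0.1705  0.1232] [ 0.5277 -0.1841  0.1171] [ 0.5514 -0.16    0.129 ]
top 177 [ 0.5178 -0.229   0.1234] [ 0.4599 -0.2404  0.1171] [ 0.5718 -0.196   0.1341]
top 57 [ 0.499  -0.1043  0.1241] [ 0.4879 -0.1169  0.1171] [ 0.5103 -0.0922  0.1314]
top 18 [ 0.4955 -0.1341  0.1231] [ 0.4869 -0.1389  0.1171] [ 0.5063 -0.1301  0.1276]
top 37 [ 0.4654 -0.0889  0.1284] [ 0.4639 -0.1282  0.1178] [ 0.467  -0.06    0.1327]
[-33.09422676   1.51476549   1.1846119 ] [-33.10412977   1.52434389   9.7346008 ]
```

View pics/tb.png

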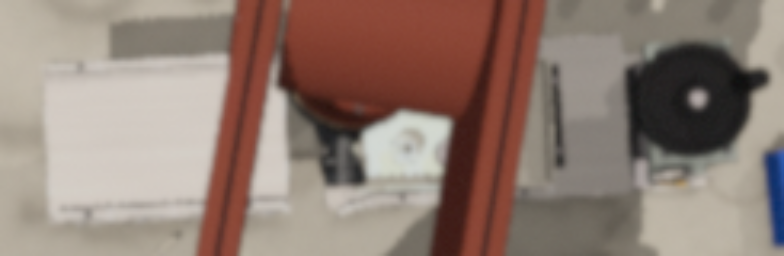

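The top view shows the tray home against the stop, with the handle at crop (750,78). The wrist depth shows all three parts upright in the tray. Now I'll regrip the handle and crank down about 26 mm, or 468° anticlockwise.

```bash
python3 -m inch '[[-6,0.3,0,0,0,0,0.45],[-12,0.6,0,0,0,0,0.45],[-18,0.9,0,0,0,0,0.45],[-24,1.2,0,0,0,0,0.45],[-29,1.5,0,0,0,0,0.45],[-33.1,1.5,0,0,0,0,0.45],[-33.1,1.5,4,0,0,0,0.45],[-33.1,1.5,8,0,0,0,0.45],[-33.1,1.5,9.9,0,0,0,0.45],[-33.1,1.5,9.9,0,0,0,0.45]]'; python3 -m inch '[[0,0,0,0,0,0,0.7],[0,0,0,0,0,0,0.9],[0,0,0,0,0,0,0.9],[0,0,0,0,0,0,0.9]]'
python3 - <<'E'
import numpy as np
a0=np.radians(-73)
for c in range(3):
  b=a0+np.radians(200*c)
  print([ '[%.1f,%.1f]'%tuple(3.6*np.array([np.sin(b+np.radians(20*i))-np.sin(b),np.cos(b+np.radians(20*i))-np.cos(b)])) for i in range(1,11)])
E
```

```text
time: 38.67
tcp_pos: [0.5373, -0.3561, 0.21]
ee_rot: [-0.004, 0.707, 0.707, -0.0]
force: [0.2, 0.5, 0.5]
finger_gap: 0.0467
finger_force: 0.0
time: 39.17
tcp_pos: [0.5395, -0.3577, 0.2153]
ee_rot: [0.001, 0.707, 0.707, 0.0]
force: [0.2, 0.6, 5.6]
finger_gap: 0.016
finger_force: 59.0
['[0.6,1.1]', '[1.5,2.0]', '[2.6,2.5]', '[3.9,2.5]', '[5.1,2.2]', '[6.1,1.4]', '[6.8,0.4]', '[7.0,-0.9]', '[6.9,-2.1]', '[6.3,-3.2]']
['[-0.9,-0.9]', '[-2.1,-1.3]', '[-3.3,-1.4]', '[-4.5,-1.0]', '[-5.5,-0.3]', '[-6.2,0.8]', '[-6.5,2.0]', '[-6.3,3.2]', '[-5.8,4.3]', '[-4.8,5.2]']
['[1.2,0.5]', '[2.4,0.6]', '[3.6,0.2]', '[4.6,-0.6]', '[5.3,-1.6]', '[5.6,-2.8]', '[5.4,-4.1]', '[4.8,-5.2]', '[3.9,-6.0]', '[2.8,-6.5]']
```

```bash
python3 -m inch '[[0.6,1.1,0,0,0,0,0.9],[1.5,2.0,0,0,0,0,0.9],[2.6,2.5,0,0,0,0,0.9],[3.9,2.5,0,0,0,0,0.9],[5.1,2.2,0,0,0,0,0.9],[6.1,1.4,0,0,0,0,0.9],[6.8,0.4,0,0,0,0,0.9],[7.0,-0.9,0,0,0,0,0.9],[6.9,-2.1,0,0,0,0,0.9],[6.3,-3.2,0,0,0,0,0.9]]'; python3 -m inch '[[-0.9,-0.9,0,0,0,0,0.9],[-2.1,-1.3,0,0,0,0,0.9],[-3.3,-1.4,0,0,0,0,0.9],[-4.5,-1.0,0,0,0,0,0.9],[-5.5,-0.3,0,0,0,0,0.9],[-6.2,0.8,0,0,0,0,0.9],[-6.5,2.0,0,0,0,0,0.9],[-6.3,3.2,0,0,0,0,0.9],[-5.8,4.3,0,0,0,0,0.9],[-4.8,5.2,0,0,0,0,0.9]]'
```

```text
time: 40.42
tcp_pos: [0.5071, -0.2939, 0.2153]
ee_rot: [0.0, 0.707, 0.707, 0.001]
force: [0.7, 2.0, 7.8]
finger_gap: 0.0165
finger_force: 59.3
time: 41.68
tcp_pos: [0.5582, -0.3423, 0.2151]
ee_rot: [-0.001, 0.707, 0.707, -0.0]
force: [-10.5, 4.5, 11.8]
finger_gap: 0.0162
finger_force: 60.0
```

```bash
python3 -m inch '[[1.2,0.5,0,0,0,0,0.9],[2.4,0.6,0,0,0,0,0.9],[3.6,0.2,0,0,0,0,0.9],[3.6,0.2,0,0,0,0,0.9],[3.6,0.2,0,0,0,0,0.9]]'
python3 - <<'E'
from h import *
p=observe()['tcp_pos']; print('angle',np.degrees(np.arctan2(p[1]+.3235,p[0]-.5275)))
p,d,k=snap('top'); W=world(d,k)
m=(W[...,0]>.49)&(W[...,0]<.56)&(W[...,1]>-.275)&(W[...,1]<-.25)&(W[...,2]>.06)&(W[...,2]<.11); print('stage',W[m].mean(0),m.sum())
p,d,k=snap('scene'); f,cx,cy,M,t=k; print(proj(k,(.464,-.33,.08)))
E
```

```text
time: 42.3
tcp_pos: [0.5592, -0.3075, 0.2152]
ee_rot: [-0.001, 0.707, 0.707, -0.001]
force: [-8.7, -0.6, 9.6]
finger_gap: 0.0166
finger_force: 60.0
angle 26.799767303527975
stage [ 0.52434912 -0.26245092  0.0791928 ] 210
[412.18978781 177.45412004]
```

Predicted and depth readings agree: the stage is at about 0.079. I'll release and read the pointer against the flag.

```bash
python3 -m inch '[[0,0,0,0,0,0,0.6],[0,0,0,0,0,0,0.45],[0,0,0,0,0,0,0.45],[0,0,-4,0,0,0,0.45],[0,0,-9,0,0,0,0.45],[0,-5,-10,0,0,0,0.45],[0,-11,-10,0,0,0,0.45],[0,-15.5,-10,0,0,0,0.45],[0,-15.5,-10,0,0,0,0.45]]'
python3 - <<'E'
from h import *
h=np.array([.966,-.259,0]); Z=np.array([0,0,1.]); s,c=.5,.866
print(turn(-c*h-s*Z,s*h-c*Z).round(3),tool((.40,-.317,.185)).round(1),observe()['tcp_pos'].round(3))
E
```

```text
time: 43.52
tcp_pos: [0.4036, -0.3063, 0.3133]
ee_rot: [-0.001, 0.708, 0.706, -0.0]
force: [0.2, 0.3, -0.4]
finger_gap: 0.0469
finger_force: 0.0
[-0.343 -0.448 -1.279] [-1.1 -0.3 12.8] [ 0.404 -0.306  0.313]
```

```bash
python3 -m inch '[[0,0,0,-0.043,-0.056,-0.16,0.45],[0,0,0,-0.086,-0.112,-0.32,0.45],[0,0,0,-0.129,-0.168,-0.48,0.45],[0,0,0,-0.172,-0.224,-0.64,0.45],[0,0,0,-0.215,-0.28,-0.8,0.45],[0,0,0,-0.258,-0.336,-0.96,0.45],[0,0,3,-0.3,-0.392,-1.12,0.45],[-1.1,-0.3,8,-0.343,-0.448,-1.279,0.45],[-1.1,-0.3,12.8,-0.343,-0.448,-1.279,0.45],[-1.1,-0.3,12.8,-0.343,-0.448,-1.279,0.45]]'; python3 -m inch '[[0,0,0,0,0,0,0.45],[0,0,0,0,0,0,0.45]]'
cat > rd.py <<'E'
from h import *
print(observe()['qpos'].round(2),observe()['tcp_pos'].round(3))
p,d,k=snap('wrist'); W=world(d,k); f,cx,cy,M,t=k; o=-M.T@t
cv2.imwrite('pics/rd.png',p[:,:,::-1])
v,u=np.mgrid[:400,:640]; r=np.stack([(u-cx)/f,(v-cy)/f,np.ones_like(u,float)],-1)@M
P=o+r*((.464-o[0])/r[...,0])[...,None]     # every pixel on the plane x=.464
near=(abs(W[...,0]-.465)<.012)&(d>0)
hsv=cv2.cvtColor(p,cv2.COLOR_RGB2HSV); g=cv2.cvtColor(p,cv2.COLOR_RGB2GRAY).astype(float)
br=cv2.inRange(hsv,(10,100,50),(32,255,255))>0
br&=(P[...,1]>-.37)&(P[...,1]<-.31)&(P[...,2]>.05)&(P[...,2]<.11)
print('brass',br.sum())
for y in np.arange(-.312,-.356,-.002):
    out=[]
    for m in (br, (g<45)&(P[...,2]>.062)&(P[...,2]<.115)&near):
        q=m&(abs(P[...,1]-y)<.001); zz=P[...,2][q]
        out.append((int(q.sum()),)+((tuple(np.round([zz.min(),zz.mean(),zz.max()],4))) if q.any() else ()))
    print(round(y,3),out)
m=near&(abs(P[...,1]+.318)<.003)&(abs(P[...,2]-.078)<.004); print('dark ptr depth x',np.median(W[m&(g<45)],0) if (m&(g<45)).any() else None)
if br.any(): print('flag depth', np.median(W[br],0))
E
python3 rd.py
```

```text
time: 44.78
tcp_pos: [0.4008, -0.3142, 0.1799]
ee_rot: [0.254, 0.127, 0.959, -0.029]
force: [0.7, 0.3, 0.3]
finger_gap: 0.0467
finger_force: 0.0
time: 45.02
tcp_pos: [0.4039, -0.3186, 0.1886]
ee_rot: [0.258, 0.124, 0.957, -0.035]
force: [0.1, 0.7, 0.6]
finger_gap: 0.0469
finger_force: 0.0
[-1.07 -0.37  2.25  0.47  0.93 -2.6 ] [ 0.404 -0.319  0.189]
brass 217
-0.312 [(0,), (1, np.float64(0.0775), np.float64(0.0775), np.float64(0.0775))]
-0.314 [(0,), (5, np.float64(0.0758), np.float64(0.0776), np.float64(0.0795))]
-0.316 [(0,), (10, np.float64(0.0764), np.float64(0.0781), np.float64(0.08))]
-0.318 [(0,), (8, np.float64(0.0759), np.float64(0.0779), np.float64(0.0798))]
-0.32 [(0,), (6, np.float64(0.0767), np.float64(0.078), np.float64(0.0794))]
-0.322 [(0,), (7, np.float64(0.0765), np.float64(0.0785), np.float64(0.0801))]
-0.324 [(0,), (1, np.float64(0.0773), np.float64(0.0773), np.float64(0.0773))]
-0.326 [(5, np.float64(0.0764), np.float64(0.0779), np.float64(0.079)), (7, np.float64(0.1032), np.float64(0.1048), np.float64(0.1076))]
-0.328 [(6, np.float64(0.0761), np.float64(0.0779), 
[... 1100 characters left out ...]
loat64(0.0797)), (4, np.float64(0.1047), np.float64(0.1054), np.float64(0.106))]
-0.346 [(22, np.float64(0.0728), np.float64(0.0793), np.float64(0.0841)), (5, np.float64(0.1044), np.float64(0.1053), np.float64(0.1065))]
-0.348 [(27, np.float64(0.0736), np.float64(0.0803), np.float64(0.0892)), (5, np.float64(0.1042), np.float64(0.1054), np.float64(0.1064))]
-0.35 [(30, np.float64(0.0731), np.float64(0.0807), np.float64(0.089)), (0,)]
-0.352 [(29, np.float64(0.0729), np.float64(0.0815), np.float64(0.0898)), (0,)]
-0.354 [(27, np.float64(0.0732), np.float64(0.0811), np.float64(0.0894)), (0,)]
dark ptr depth x [ 0.46349859 -0.31766587  0.07837891]
flag depth [ 0.46396811 -0.34885466  0.07888307]
```

The pointer (0.0781) and flag blade (0.0780) coincide on the same plane. Last check is the parts and tray, after backing away a little.

```bash
python3 -m inch '[[0,0,-5,0,0,0,0.45],[0,0,-10,0,0,0,0.45],[0,0,-10,0,0,0,0.45]]'
python3 - <<'E'
from h import *
p,d,k=snap('top'); W=world(d,k)
m=(W[...,2]>.091)&(W[...,2]<.115)&(abs(W[...,0]-.523)<.058)&(W[...,1]<-.05)&(W[...,1]>-.245)&(d>0)
q,l,s,c=cv2.connectedComponentsWithStats(m.astype(np.uint8))
for i in range(1,q):
    if s[i,4]>8: print(s[i,4],W[l==i].mean(0).round(4),W[l==i].min(0).round(4),W[l==i].max(0).round(4))
print(observe()['time'])
E
```

```text
time: 45.45
tcp_pos: [0.3545, -0.3067, 0.2785]
ee_rot: [0.259, 0.125, 0.957, -0.038]
force: [0.7, -0.4, -0.1]
finger_gap: 0.0469
finger_force: 0.0
313 [ 0.5345 -0.1735  0.1003] [ 0.465  -0.2395  0.091 ] [ 0.5744 -0.0585  0.1081]
56 [ 0.5387 -0.1738  0.0984] [ 0.5272 -0.1861  0.0922] [ 0.5499 -0.1632  0.1053]
56 [ 0.4989 -0.1037  0.099 ] [ 0.487  -0.1149  0.0926] [ 0.5096 -0.0923  0.1087]
78 [ 0.4945 -0.1439  0.0973] [ 0.4825 -0.1566  0.0922] [ 0.5083 -0.131   0.1026]
24 [ 0.466  -0.1333  0.1046] [ 0.4651 -0.1654  0.0974] [ 0.467  -0.1013  0.1085]
45.5
```

All three parts are upright in the tray, which is still home against the stop.

```bash
python3 -c "
from bench import order
print(order.job_done())"
```

```text
the job is handed in; nothing more can be done
None
```

The job is handed in: the two pulleys and one collar that were present stand upright in the tray, the tray is home against the stage's end stop, and the pointer reads within about 0.3 mm of the brass focus flag (about 45 s used of 210 s).

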